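# Tighten the loose jar lid and put the jar out

## Robot

A 6-joint arm with a two-finger parallel gripper is mounted at the origin on a cart in front of the work surface, level with it; the furniture and walls round the work are solid. World frame = base frame: x ahead of the robot, y to its left, z up, the work surface at z = 0. Lengths are in m, angles in rad, forces in N, time in s.
With the tool pointing down it reaches from about 0.35 to 0.775 m from the base axis. Payload 7.3 kg.
Tool frame: the origin (TCP) lies at the very end of the fingers, on their centre line; the grasp point (between the pads) lies 19 mm behind it; z points along the fingers, y is the line along which they close (so a half turn about z gives the same grasp; the last joint's range is limited). The gripper opens to 92 mm and grips with 3 to 60 N. Pads are 19 mm wide; open, the fingers measure 130 mm over their backs; the gripper's body (75 mm by 190 mm) begins 47 mm behind the grasp point.
Start: joints at [-1.436, 0.342, 1.524, -0, 1.275, -0.146], TCP at [0.146, -0.504, 0.227] pointing down, gripper open.
Joint ranges: [-2.53, 2.53], [-0.77, 2.02], [0.04, 2.7], [-1, 4.14], [0.28, 2.66], [-3.11, 3.11]. Speed limits (rad/s): [2.57, 2.57, 3.14, 3.14, 3.14, 3.14].

## Interface

Orientations are given as [roll, pitch, yaw] about the fixed x, y, z axes, in that order (R = Rz(yaw) Ry(pitch) Rx(roll)).
In Python, from cell import * gives the robot as it stands.
- The arm moves only by the tool step_arm, never from a script. Its argument "commands" is a list of rows, each a list of 7 numbers: the opening, from 0 (shut) to 1 (fully open), then the shift along the world's x, y, z in cm, then the turn, a rotation vector about the world's x, y, z in rad. A call has 1 to 5 rows; each row is the pose to reach, as a shift and turn from the pose commanded when the call began; what a row does not reach only later rows make up. A row lasts 1/12 s, in which the tool goes at most 41.7 mm and 7.16 degrees, less where a joint would pass 70% of its speed; a pose out of reach is approached as far as the arm can. A call with a gripper value outside its range is refused whole. The fingers move at their own pace and stop on an object; "grip_force" is the grip in N (left out, the last holds). Time passes only in rows, so rows that repeat a pose let the fingers close. It gives the time, the measured TCP pose, the force, the opening and the grip force at its end, in the units of the state.
- observe(): the state, without advancing time (a new reading comes with each control period).
- read_camera(name): name is "side" or "top"; returns the picture (384x512x3 uint8, red, green, blue); there is no depth.
- camera_model(name): a dict with "vfov" (degrees; the focal length in pixels is half the picture's height over the tangent of half this angle, whatever the lens; pixels are square), "cx", "cy" (the principal point, pixels), "k1" (the pictures are not rectified: a ray, as slopes to the right and down, at radius r is drawn at 1 + k1 r^2 times it, then the intrinsics apply), "world_to_cam" (4x4, takes a point from world to camera coordinates). Camera axes: x right, y up, looking along -z (the intrinsics and any distortion apply to the point x, -y, -z); pixel columns grow to the right and rows downward; lengths in m; the calibration is good to about 2 mm. A picture is of the moment at which its call begins. camera_model takes no time and is no camera call.
- hand_in(): hands the job in; it is judged then, once.
The state is a dict: "time": time; "qpos": joint angles; "qvel": joint speeds; "joint_efforts": joint torques, N m; "tool_pos": TCP position; "tool_rot": TCP orientation; "contact_force": force on the tool from outside, world axes, zero at the start; "torque": the same for the moment, N m; "opening": finger opening in m; "grip_force": force on a finger pad.
Only numpy, scipy, OpenCV 4.12 (cv2) and the standard library are available. Lean on these libraries where they do the work, as an engineer would, in place of code of your own. Each camera call takes 0.05 s, during which the arm holds its last target. There are 200 camera calls.

## Task

One of the three white jars in the rack has a loose lid: its red bar is not in line with the red marks on the jar. Screw that lid tight, clockwise, while the jar is still in the rack, then lift the jar out and stand it upright, wholly on the wooden board. Leave the two jars with tight lids and the mug as they are.

Things in the scene. Friction and masses are not known exactly. Their poses are not given: they have to be found in the camera images.
- grip_a (a point): One of three like jars: white, 70 x 70 mm, 85 mm high; grey round lid 52 mm across with an upright red bar 50 long, 14 thick, 44 high; 147 mm in all. This point is the centre of the red bar, on the jar's axis, 125 mm above its underside, 22 mm above the lid's flat top, 22 mm below the bar's top. It turns with the lid: y along the bar, x across its thickness, z up.
- lid_a (a joint): Lid of jar a, rad: 0 = tight, at its stop, the red bar in line with the two red marks on the jar's rim; grows as it is loosened, anticlockwise from above (at most 1.6). Tighten clockwise. Friction (0.12 N m) holds it where it is left; it does not rise or come off, and the jar can be lifted by its bar.
- grip_b (a point): One of three like jars: white, 70 x 70 mm, 85 mm high; grey round lid 52 mm across with an upright red bar 50 long, 14 thick, 44 high; 147 mm in all. This point is the centre of the red bar, on the jar's axis, 125 mm above its underside, 22 mm above the lid's flat top, 22 mm below the bar's top. It turns with the lid: y along the bar, x across its thickness, z up.
- lid_b (a joint): Lid of jar b, rad: 0 = tight, at its stop, the red bar in line with the two red marks on the jar's rim; grows as it is loosened, anticlockwise from above (at most 1.6). Tighten clockwise. Friction (0.12 N m) holds it where it is left; it does not rise or come off, and the jar can be lifted by its bar.
- grip_c (a point): One of three like jars: white, 70 x 70 mm, 85 mm high; grey round lid 52 mm across with an upright red bar 50 long, 14 thick, 44 high; 147 mm in all. This point is the centre of the red bar, on the jar's axis, 125 mm above its underside, 22 mm above the lid's flat top, 22 mm below the bar's top. It turns with the lid: y along the bar, x across its thickness, z up.
- lid_c (a joint): Lid of jar c, rad: 0 = tight, at its stop, the red bar in line with the two red marks on the jar's rim; grows as it is loosened, anticlockwise from above (at most 1.6). Tighten clockwise. Friction (0.12 N m) holds it where it is left; it does not rise or come off, and the jar can be lifted by its bar.
- rack: Low fixed wooden rack, 91 (x) x 345 (y) x 32 mm, origin under its centre. The jars stand in its three square pockets, in a row along y 115 mm apart, undersides 6 mm above the worktop, 1.5 mm play on each side; the pockets keep them from turning. A jar comes straight up out of its pocket.
- board_top (a point): Wooden board lying flat on the worktop, fixed, 130 (x) x 190 (y) mm and 22 mm thick. This point is the centre of its top face, z up.
- mug_mid (a point): Blue and white mug, a bystander, 92 mm high, 78 mm across without its handle; this point is half-way up it.
Not all that is in view belongs to the job. What is shaped like the part that bears grip_c but purple is not meant.

How it is judged:
On the way:
1. the loose lid is screwed tight while its jar stands in the rack (value of joint lid_a below 0.18 rad and distance of grip_a from where it was at the start of the episode below 0.02 m), for 0.2 s.
At the end, for the whole second after the job is handed in: The jar that was loose stands upright (0.15 rad) on the board, within 45 mm (board x) and 75 mm (y) of its centre, bar height within 8 mm, lid within 0.18 rad of tight; the other jars within 30 mm of their starts, lids within 0.18 rad of tight; the mug within 50 mm of its start (value of joint each of lid_a, lid_b, lid_c below 0.18 rad and x of grip_a in the frame of board_top between -0.045 and 0.045 m and y of grip_a in the frame of board_top between -0.075 and 0.075 m and z of grip_a in the frame of board_top between 0.117 and 0.133 m and angle between grip_a's own z axis and vertical below 0.15 rad and distance of each of grip_b, grip_c from where it was at the start of the episode below 0.03 m and distance of mug_mid from where it was at the start of the episode below 0.05 m); the robot touches nothing.
It fails at once if a jar with a tight lid is lifted, shifted or unscrewed, or the mug is pushed away (distance of any of grip_b, grip_c from where it was at the start of the episode above 0.04 m or value of joint any of lid_b, lid_c above 0.3 rad or distance of mug_mid from where it was at the start of the episode above 0.06 m).
It also fails if it takes over 48 s, if anything falls off the work surface, if the arm or the gripper's body presses on something with over 40 N, if the wrist force passes 120 N, or if a joint passes its speed limit or range.

## Working session

There is one attempt and no reset: what is moved stays moved. The work goes in short steps, Python scripts to look and compute and a tool call to move; the robot and the scene stay as the last step left them, time stands still between calls to the robot, and variables do not carry over. Pictures are saved under pics/ and viewed, at most 10 in all, crops included, and the job is handed in when it is done.

Besides the shell and the picture viewer there is one more tool, called after "Call:" as name([rows], argument=value, ...), one row to a line, values as JSON. step_arm: Moves the arm, as the interface text tells. Its arguments: {"type":"object","properties":{"commands":{"type":"array"},"grip_force":{"type":"number"}},"required":["commands"]}

```bash
mkdir -p pics; ls
python3 - <<'E'
from cell import *
import cv2
for n in("top","side"):
    cv2.imwrite(f"pics/{n}0.png",read_camera(n)[:,:,::-1])
    print(n,camera_model(n))
s=observe();print(s["time"],s["tool_pos"],s["tool_rot"],s["opening"])
E
```

```text
pics
top {'vfov': 46.22301720409683, 'cx': 253.77811388636883, 'cy': 190.20592392131266, 'k1': -0.17459442786580104, 'world_to_cam': array([[ 0.0224043 , -0.99961996, -0.01606156,  0.03593846],
       [ 0.9926722 ,  0.02033468,  0.1191151 , -0.57289305],
       [-0.11874322, -0.01861256,  0.99275053, -1.4444903 ],
       [ 0.        ,  0.        ,  0.        ,  1.        ]])}
side {'vfov': 57.63046589109318, 'cx': 255.10081018372216, 'cy': 190.57270878129867, 'k1': -0.048579935417582466, 'world_to_cam': array([[-0.99270675, -0.11803198,  0.02453073,  0.54326418],
       [ 0.08715407, -0.56207045,  0.82248464, -0.11871113],
       [-0.08329149,  0.81862401,  0.5682581 , -1.1798644 ],
       [ 0.        ,  0.        ,  0.        ,  1.        ]])}
0.1 [ 0.1454673  -0.5040846   0.22612041] [-3.14025486e+00 -1.76779782e-04  2.80833252e-01] 0.09171645225886371
```

View pics/top0.png

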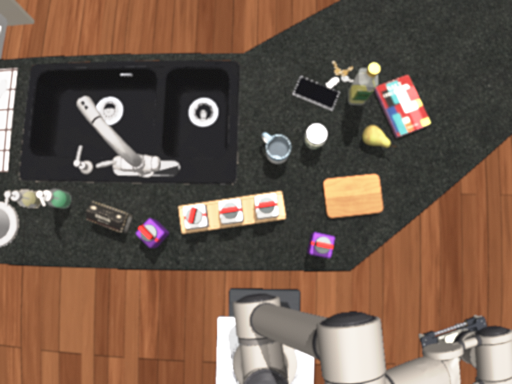

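View pics/side0.png

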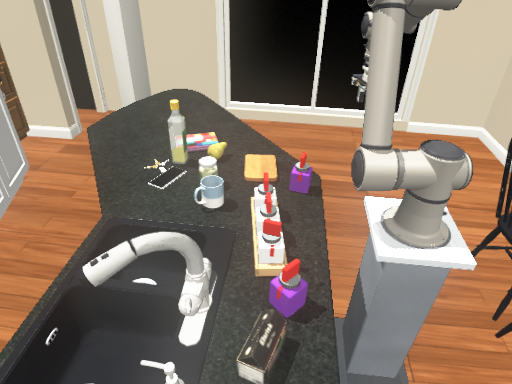

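The top view shows three white jars in the rack at about (193,216), (231,211) and (266,207). There are purple decoys at (152,233) and (321,245), the board is at (353,195) and the mug at (277,148). The bar of the left jar (193,216) looks turned, so I'll check it in an enlarged crop and measure positions.

```bash
cat > h.py <<'E'
from cell import *
import cv2, numpy as np
def ray(n,uv):
    m=camera_model(n);f=192/np.tan(np.radians(m["vfov"]/2))
    d=(np.array(uv,float)-[m["cx"],m["cy"]])/f
    p=d.copy()
    for _ in range(20): p=d/(1+m["k1"]*(p@p))
    W=m["world_to_cam"];R=W[:3,:3]
    return -R.T@W[:3,3], R.T@np.array([p[0],-p[1],-1])
def at(n,uv,z):
    o,d=ray(n,uv);return o+d*(z-o[2])/d[2]
def proj(n,P):
    m=camera_model(n);f=192/np.tan(np.radians(m["vfov"]/2))
    c=m["world_to_cam"]@np.r_[P,1];p=np.array([c[0],-c[1]])/-c[2]
    return p*(1+m["k1"]*(p@p))*f+[m["cx"],m["cy"]]
E
python3 - <<'E'
from h import *
im=cv2.imread("pics/top0.png");s=cv2.imread("pics/side0.png")
a=cv2.resize(im[185:240,170:295],None,fx=6.4,fy=6.4,interpolation=cv2.INTER_CUBIC)
b=cv2.resize(s[160:280,235:345],None,fx=2,fy=2,interpolation=cv2.INTER_CUBIC)
c=np.zeros((595,800,3),np.uint8);c[:a.shape[0],:a.shape[1]]=a;c[a.shape[0]+2:a.shape[0]+2+b.shape[0],:b.shape[1]]=b
cv2.imwrite("pics/crop.png",c)
hsv=cv2.cvtColor(im,cv2.COLOR_BGR2HSV)
red=((hsv[...,0]<8)|(hsv[...,0]>172))&(hsv[...,1]>150)&(hsv[...,2]>100)
n,l,st,ce=cv2.connectedComponentsWithStats(red.astype(np.uint8))
for i in range(1,n):
    if st[i,4]>25 and 170<ce[i][0]<345 and 180<ce[i][1]<260: print(ce[i],st[i],at("top",ce[i],.14))
# board
q=cv2.inRange(hsv,(8,70,120),(25,255,255));n,l,st,ce=cv2.connectedComponentsWithStats(q)
for i in range(1,n):
    if st[i,4]>300 and 160<st[i,1]<220 and ce[i][0]>170:
        ys,xs=np.where(l==i);r=cv2.minAreaRect(np.c_[xs,ys].astype(np.float32));print("wood",st[i],r)
        print(np.array([at("top",p,.022 if ce[i][0]>300 else .032) for p in cv2.boxPoints(r)]))
E
```

```text
[266.46 204.64] [259 203  17   5  50] [0.51599231 0.00670895 0.14      ]
[192.16666667 215.24074074] [189 209   7  14  54] [0.47865461 0.23238769 0.14      ]
[228.82142857 210.07142857] [220 208  18   5  56] [0.49699832 0.12075635 0.14      ]
[324.73214286 245.48214286] [316 243  18   6  56] [ 0.3956458  -0.17183136  0.14      ]
wood [ 323  173   61   45 2308] ((352.9024353027344, 195.12196350097656), (40.63880920410156, 57.866127014160156), 83.6598129272461)
[[ 0.61868235 -0.1776154   0.022     ]
 [ 0.64474863 -0.37289909  0.022     ]
 [ 0.50883762 -0.38675904  0.022     ]
 [ 0.48435279 -0.19322436  0.022     ]]
wood [ 178  190  109   44 1038] ((231.58294677734375, 211.77728271484375), (29.846073150634766, 107.08555603027344), 81.61675262451172)
[[ 0.51838537  0.30295257  0.032     ]
 [ 0.57753327 -0.04583395  0.032     ]
 [ 0.48057064 -0.06157719  0.032     ]
 [ 0.42141877  0.2846778   0.032     ]]
```

View pics/crop.png

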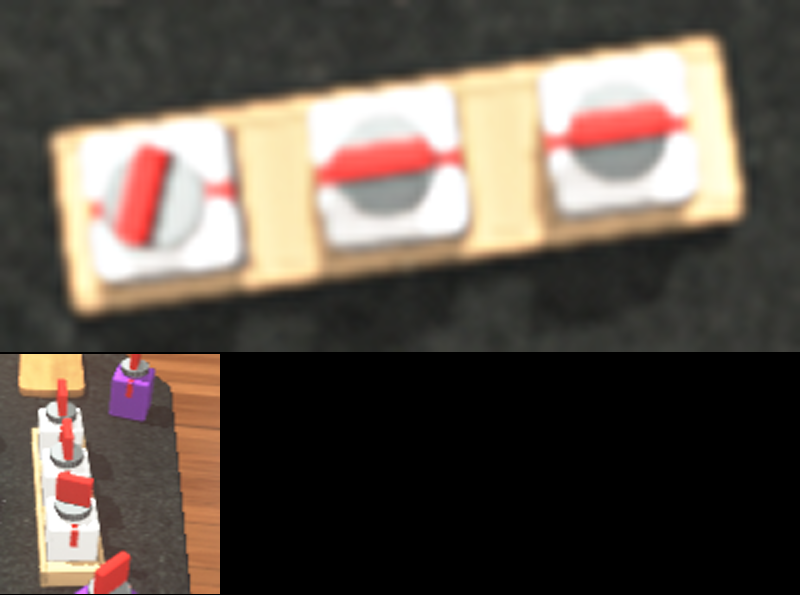

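The crop confirms it. In the left jar (193,216) the bar is turned about 64° anticlockwise from its marks, while the bars of the other two jars (229,210 and 266,205) are in line with theirs. The purple ones (152,233 and 324,245) are decoys. I'll refine the bar angle while starting the approach.

Run:
```python
from h import *
im=cv2.imread("pics/top0.png")
for (x0,x1,y0,y1) in((184,203,205,228),(218,242,203,220),(256,278,198,214)):
    c=im[y0:y1,x0:x1].astype(float);w=np.clip(c[...,2]-np.maximum(c[...,1],c[...,0])-50,0,None)
    ys,xs=np.mgrid[y0:y1,x0:x1];P=np.array([at("top",(u,v),.15)[:2] for u,v in zip(xs.ravel(),ys.ravel())]);w=w.ravel()
    m=w@P/w.sum();C=np.cov(P.T,aweights=w);e,V=np.linalg.eigh(C);print(m,np.degrees(np.arctan2(V[1,1],V[0,1]))%180,e**.5)
```

```text
[0.47832997 0.23224088] 165.1589331468673 [0.00547628 0.01275479]
[0.49707567 0.11880806] 99.35108330226517 [0.00395443 0.01673094]
[0.51595303 0.00748834] 99.78278507495821 [0.00398471 0.01542923]
```

Call:
step_arm([
  [1,16,16,3,0,0,0.6],
  [1,16,16,3,0,0,0.6],
  [1,16,16,3,0,0,0.6],
  [1,16,16,3,0,0,0.6],
  [1,16,16,3,0,0,0.6],
])

```text
time: 0.52
tool_pos: [0.2923, -0.3567, 0.2541]
tool_rot: [-3.141, -0.0, 0.886]
contact_force: [1.5, 0.0, 0.9]
opening: 0.0918
grip_force: 0.0
```

Call:
step_arm([
  [1,10,16,0,0,0,0.6],
  [1,10,16,0,0,0,0.6],
  [1,10,16,0,0,0,0.6],
  [1,10,16,0,0,0,0.6],
  [1,10,16,0,0,0,0.6],
])

```text
time: 0.93
tool_pos: [0.3927, -0.1948, 0.254]
tool_rot: [3.141, -0.001, 1.489]
contact_force: [0.8, -0.1, -0.2]
opening: 0.0915
grip_force: 0.0
```

Call:
step_arm([
  [1,5,18,0,0,0,0.6],
  [1,5,18,0,0,0,0.6],
  [1,5,18,0,0,0,0.6],
  [1,5,18,0,0,0,0.6],
  [1,5,18,0,0,0,0.6],
])

```text
time: 1.35
tool_pos: [0.4417, -0.0146, 0.254]
tool_rot: [3.141, -0.001, 2.089]
contact_force: [-0.5, -0.7, -0.3]
opening: 0.0919
grip_force: 0.0
```

Call:
step_arm([
  [0.6,2,18,0,0,0,0.6],
  [0.6,2,18,0,0,0,0.6],
  [0.6,2,18,0,0,0,0.6],
  [0.6,2,18,0,0,0,0.6],
  [0.6,2,18,0,0,0,0.6],
])

```text
time: 1.77
tool_pos: [0.4612, 0.1662, 0.2538]
tool_rot: [3.14, -0.001, 2.69]
contact_force: [-1.2, -0.5, 0.9]
opening: 0.0628
grip_force: 0.0
```

Call:
step_arm([
  [0.55,1.9,6.6,-3,0,0,0.18],
  [0.55,1.9,6.6,-7.4,0,0,0.18],
  [0.55,1.9,6.6,-7.4,0,0,0.18],
  [0.55,1.9,6.6,-7.4,0,0,0.18],
  [0.55,1.9,6.6,-7.4,0,0,0.18],
])

```text
time: 2.18
tool_pos: [0.4797, 0.2276, 0.1791]
tool_rot: [-3.14, -0.003, 2.862]
contact_force: [0.2, -0.4, 0.6]
opening: 0.0507
grip_force: 0.0
```

Run:
```python
from h import *
im=read_camera("side")[:,:,::-1]
c=cv2.resize(im[170:300,215:335],None,fx=4.5,fy=4.5,interpolation=cv2.INTER_CUBIC);cv2.imwrite("pics/s1.png",c)
s=observe();print(s["time"],s["tool_pos"],s["tool_rot"],s["opening"])
print((proj("side",s["tool_pos"])-[215,170])*4.5)
p=np.array([.480,.2325,0.])
for z in(.153,.109): print(z,(proj("side",p+[0,0,z])-[215,170])*4.5)
```

```text
2.2333 [0.48064045 0.2272727  0.18058104] [-3.14126436e+00 -4.95630187e-05  2.86079343e+00] 0.050029195125915464
[254.19407455 187.06715302]
0.153 [252.19790399 228.68236124]
0.109 [248.5690846  283.81609059]
```

View pics/s1.png

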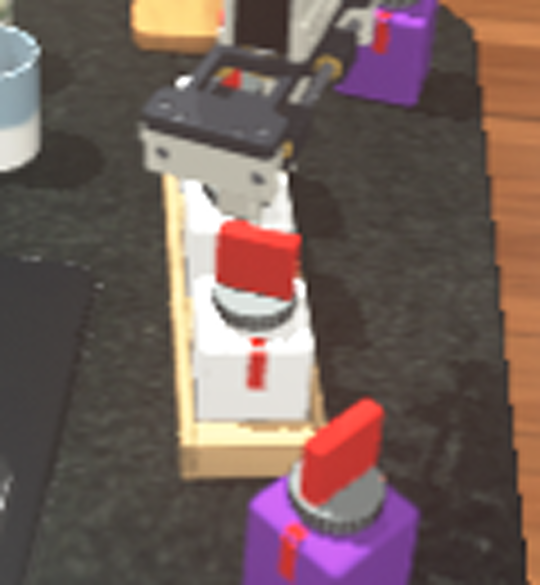

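The near finger sits just above the bar of the loose jar, whose top centre is at (259,232) in the crop against (252,229) predicted. That puts the jar about 2 mm nearer in x and 5 mm further in y. I'll correct for that and descend.

Call:
step_arm([
  [0.55,-0.2,0.5,0,0,0,0.01],
  [0.55,-0.2,0.5,-2,0,0,0.01],
  [0.55,-0.2,0.5,-4,0,0,0.01],
  [0.55,-0.2,0.5,-5.5,0,0,0.01],
  [0.55,-0.2,0.5,-6.5,0,0,0.01],
])

```text
time: 2.65
tool_pos: [0.4787, 0.2321, 0.1154]
tool_rot: [3.141, 0.001, 2.87]
contact_force: [0.0, 0.2, -0.1]
opening: 0.0505
grip_force: 0.0
```

Call:
step_arm([
  [0.3,0,0,0,0,0,0],
  [0.25,0,0,0,0,0,0],
  [0.2,0,0,0,0,0,0],
], grip_force=6)

```text
time: 2.9
tool_pos: [0.4794, 0.2327, 0.1166]
tool_rot: [3.14, 0.002, 2.87]
contact_force: [0.6, 1.0, 0.3]
opening: 0.035
grip_force: 0.0
```

Call:
step_arm([
  [0.0,0,0,0,0,0,0],
  [0.0,0,0,0,0,0,0],
  [0.0,0,0,0,0,0,0],
  [0.0,0,0,0,0,0,0],
  [0.0,0,0,0,0,0,0],
], grip_force=10)

```text
time: 3.32
tool_pos: [0.4791, 0.2328, 0.1157]
tool_rot: [3.141, 0.001, 2.871]
contact_force: [0.2, 0.6, 3.0]
opening: 0.0142
grip_force: 9.8
```

Call:
step_arm([
  [0,0,0,0,0,0,0],
  [0,0,0,0,0,0,-0.1],
  [0,0,0,0,0,0,-0.2],
  [0,0,0,0,0,0,-0.3],
  [0,0,0,0,0,0,-0.4],
], grip_force=40)

```text
time: 3.73
tool_pos: [0.4791, 0.2327, 0.1157]
tool_rot: [3.14, 0.001, 2.466]
contact_force: [0.4, -0.5, 4.5]
opening: 0.0141
grip_force: 39.5
```

Call:
step_arm([
  [0,0,0,0,0,0,-0.1],
  [0,0,0,0,0,0,-0.2],
  [0,0,0,0,0,0,-0.3],
  [0,0,0,0,0,0,-0.4],
  [0,0,0,0,0,0,-0.5],
])

```text
time: 4.15
tool_pos: [0.4791, 0.2326, 0.1157]
tool_rot: [3.14, 0.0, 1.966]
contact_force: [1.5, -1.2, 4.1]
opening: 0.0141
grip_force: 39.5
```

Call:
step_arm([
  [0,0,0,0,0,0,-0.07],
  [0,0,0,0,0,0,-0.14],
  [0,0,0,0,0,0,-0.2],
  [0,0,0,0,0,0,-0.2],
])

```text
time: 4.48
tool_pos: [0.4791, 0.2325, 0.1157]
tool_rot: [3.14, 0.0, 1.769]
contact_force: [1.9, 0.0, 5.0]
opening: 0.0137
grip_force: 39.7
```

Run:
```python
from h import *
s=observe();print(s)
```

```text
{'time': 4.4833, 'qpos': array([ 3.08174860e-01,  4.69950915e-01,  1.65900280e+00, -4.20480251e-04,
        1.01127434e+00,  1.10415133e-01]), 'qvel': array([-5.54358998e-04,  9.37551124e-04, -8.97197009e-05, -5.80047541e-05,
       -1.67958493e-03, -1.02035563e-01]), 'joint_efforts': array([  0.73515426, -43.37839723, -19.00062203,   0.42629331,
         0.19275907,   0.90887703]), 'tool_pos': array([0.47905642, 0.23254974, 0.1156543 ]), 'tool_rot': array([3.14019711e+00, 2.04131428e-04, 1.76877885e+00]), 'contact_force': array([1.86170596, 0.02527964, 4.99900962]), 'torque': array([-0.12226958, -0.25119656,  0.03216909]), 'grip_force': 39.666563272476196, 'opening': 0.013703694940069483}
```

Call:
step_arm([
  [0,0,0,0,0,0,-0.03],
  [0,0,0,0,0,0,-0.06],
  [0,0,0,0,0,0,-0.06],
  [0,0,0,0,0,0,-0.06],
])

```text
time: 4.82
tool_pos: [0.4791, 0.2325, 0.1157]
tool_rot: [3.14, 0.0, 1.713]
contact_force: [0.4, -1.2, 5.7]
opening: 0.0138
grip_force: 39.7
```

Run:
```python
from h import *
s=observe();print(s["tool_rot"],s["torque"],s["joint_efforts"][5],s["opening"])
```

```text
[3.14020057e+00 1.14628794e-04 1.71273924e+00] [-0.21588261 -0.22483635  0.06269687] 0.11504529509693384 0.013752239753545111
```

Call:
step_arm([
  [0,0,0,0,0,0,-0.03],
  [0,0,0,0,0,0,-0.06],
  [0,0,0,0,0,0,-0.06],
  [0,0,0,0,0,0,-0.06],
])

```text
time: 5.15
tool_pos: [0.4788, 0.233, 0.1156]
tool_rot: [3.14, -0.0, 1.654]
contact_force: [0.1, 1.2, 5.0]
opening: 0.0139
grip_force: 40.0
```

Run:
```python
from h import *
s=observe();print(s["tool_rot"],s["torque"],s["joint_efforts"][5],s["opening"])
cv2.imwrite("pics/t2.png",cv2.resize(read_camera("top")[185:245,160:295,::-1],None,fx=5.8,fy=5.8,interpolation=cv2.INTER_CUBIC))
cv2.imwrite("pics/s2.png",cv2.resize(read_camera("side")[170:300,215:335,::-1],None,fx=4.5,fy=4.5,interpolation=cv2.INTER_CUBIC))
```

```text
[ 3.14046246e+00 -4.89978748e-04  1.65395359e+00] [ 0.2518205  -0.08056868  0.49513278] 0.6162830628454685 0.013871532717246763
```

View pics/s2.png

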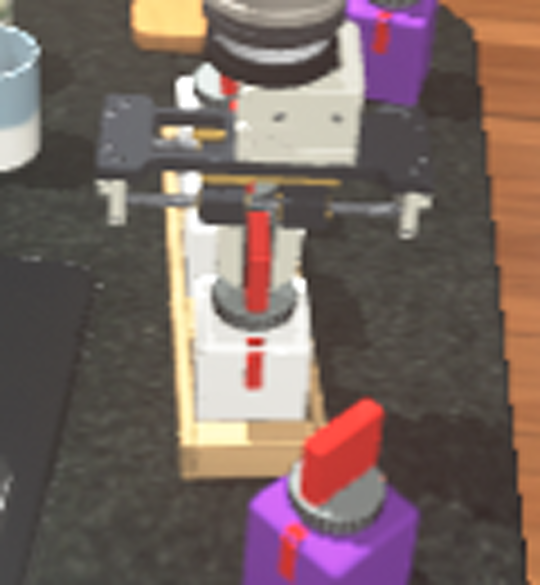

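The crop shows the bar gripped and in line with the red mark on the near face, bar foot (257,310) above mark (255,365). The turning moment has risen to 0.5 N m, so the lid is on its stop. I'll ease the twist off and lift.

Call:
step_arm([
  [0,0,0,0,0,0,0.04],
  [0,0,0,1,0,0,0.04],
  [0,0,0,2.5,0,0,0.04],
  [0,0,0,4,0,0,0.04],
  [0,0,0,5.5,0,0,0.04],
], grip_force=50)

```text
time: 5.67
tool_pos: [0.4774, 0.2322, 0.1701]
tool_rot: [-3.138, 0.001, 1.691]
contact_force: [0.6, -1.0, -4.4]
opening: 0.0139
grip_force: 49.7
```

Call:
step_arm([
  [0,0,0,3,0,0,0],
  [0,0,0,6,0,0,0],
  [0,0,0,9,0,0,0],
  [0,0,0,12,0,0,0],
  [0,0,0,13.5,0,0,0],
])

```text
time: 6.08
tool_pos: [0.4785, 0.2326, 0.3085]
tool_rot: [3.139, -0.0, 1.691]
contact_force: [0.5, 1.1, -4.2]
opening: 0.0137
grip_force: 49.7
```

Call:
step_arm([
  [0,0.5,-3,0,0,0,0],
  [0,1,-6,0,0,0,0],
  [0,1.5,-9.5,0,0,0,0],
  [0,2,-13,0,0,0,0],
  [0,2.7,-16.5,0,0,0,0],
])

```text
time: 6.5
tool_pos: [0.5042, 0.0663, 0.3045]
tool_rot: [-3.138, -0.001, 1.692]
contact_force: [1.2, 0.3, -4.8]
opening: 0.0139
grip_force: 50.0
```

Call:
step_arm([
  [0,0.6,-3.6,0,0,0,0],
  [0,1.2,-7.2,0,0,0,0],
  [0,1.8,-10.8,0,0,0,0],
  [0,2.4,-14.4,0,0,0,0],
  [0,3,-18,0,0,0,0],
])

```text
time: 6.92
tool_pos: [0.5345, -0.1139, 0.3044]
tool_rot: [-3.139, -0.002, 1.691]
contact_force: [0.9, -0.3, -3.7]
opening: 0.0137
grip_force: 50.0
```

Call:
step_arm([
  [0,0.6,-3.6,0,0,0,0],
  [0,1.2,-7.2,0,0,0,0],
  [0,1.9,-10.8,0,0,0,0],
  [0,2.6,-14,0,0,0,0],
  [0,2.9,-16.5,0,0,0,0],
])

```text
time: 7.33
tool_pos: [0.5639, -0.2798, 0.3036]
tool_rot: [-3.139, -0.002, 1.69]
contact_force: [0.5, 1.2, -3.4]
opening: 0.0138
grip_force: 50.0
```

Call:
step_arm([
  [0,0,0,-3,0,0,0],
  [0,0,0,-6,0,0,0],
  [0,0,0,-9,0,0,0],
  [0,0,0,-12,0,0,0],
  [0,0,0,-14,0,0,0],
])

```text
time: 7.75
tool_pos: [0.5623, -0.2761, 0.1608]
tool_rot: [-3.136, -0.005, 1.691]
contact_force: [-0.0, 0.4, -5.5]
opening: 0.0138
grip_force: 50.0
```

Run:
```python
from h import *
cv2.imwrite("pics/s3.png",cv2.resize(read_camera("side")[60:260,200:330,::-1],None,fx=3,fy=3,interpolation=cv2.INTER_CUBIC))
s=observe();print(s["tool_pos"],s["tool_rot"],s["contact_force"],s["opening"])
```

```text
[ 0.5609128  -0.27520152  0.15718487] [-3.13109687 -0.00893131  1.6907807 ] [-1.75821206  1.01338477 -8.38598205] 0.014000713045060705
```

View pics/s3.png

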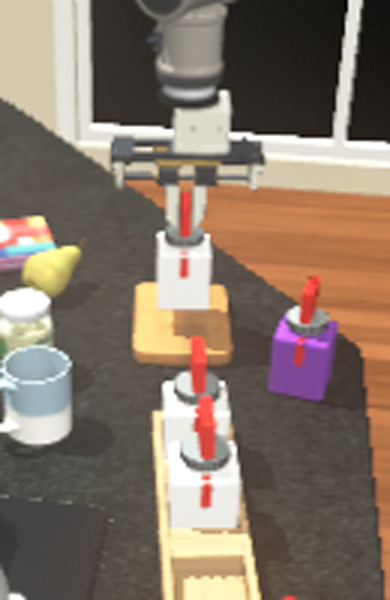

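The jar hangs upright above the board (crop (185,270) over the board at (182,320)), and the other two jars are untouched. I'll lower it to the expected contact at TCP z ≈ 0.132.

Call:
step_arm([
  [0,0,-0.3,0,0,0,0],
  [0,0,-0.3,-0.7,0,0,0],
  [0,0,-0.3,-1.4,0,0,0],
  [0,0,-0.3,-2.1,0,0,0],
  [0,0,-0.3,-2.5,0,0,0],
])

```text
time: 8.22
tool_pos: [0.5645, -0.2804, 0.1399]
tool_rot: [3.141, 0.0, 1.691]
contact_force: [0.1, -0.3, -3.9]
opening: 0.0139
grip_force: 50.0
```

Call:
step_arm([
  [0,0,0,-0.3,0,0,0],
  [0,0,0,-0.4,0,0,0],
  [0,0,0,-0.4,0,0,0],
])

```text
time: 8.47
tool_pos: [0.5645, -0.2804, 0.1361]
tool_rot: [-3.142, -0.0, 1.691]
contact_force: [-0.2, -0.1, -4.5]
opening: 0.0136
grip_force: 50.0
```

Call:
step_arm([
  [0,0,0,-0.2,0,0,0],
  [0,0,0,-0.35,0,0,0],
  [0,0,0,-0.45,0,0,0],
  [0,0,0,-0.45,0,0,0],
])

```text
time: 8.8
tool_pos: [0.5647, -0.2804, 0.1319]
tool_rot: [3.141, 0.0, 1.691]
contact_force: [0.2, 0.8, -2.7]
opening: 0.0137
grip_force: 50.0
```

Call:
step_arm([
  [0,0,0,-0.1,0,0,0],
  [0,0,0,-0.15,0,0,0],
  [0,0,0,-0.15,0,0,0],
])

```text
time: 9.05
tool_pos: [0.5648, -0.2803, 0.1318]
tool_rot: [3.14, 0.001, 1.691]
contact_force: [-1.8, 3.3, 5.7]
opening: 0.014
grip_force: 50.0
```

Contact is made: the vertical force flipped to +5.7 N and z stopped at 0.132. Now I'll release and rise.

Call:
step_arm([
  [0.25,0,0,0.1,0,0,0],
  [0.35,0,0,0.1,0,0,0],
  [0.45,0,0,0.1,0,0,0],
  [0.5,0,0,0.1,0,0,0],
  [0.5,0,0,0.1,0,0,0],
])

```text
time: 9.47
tool_pos: [0.5646, -0.2805, 0.1311]
tool_rot: [3.141, 0.0, 1.691]
contact_force: [0.6, 0.6, 0.0]
opening: 0.0421
grip_force: 0.0
```

Call:
step_arm([
  [0.5,0,0,1,0,0,0],
  [0.5,0,0,3,0,0,0],
  [0.5,0,0,6,0,0,0],
  [0.5,0,0,9,0,0,0],
  [0.5,0,0,12,0,0,0],
])

```text
time: 9.88
tool_pos: [0.5644, -0.2803, 0.2532]
tool_rot: [3.141, 0.0, 1.691]
contact_force: [0.1, -0.6, 0.2]
opening: 0.0458
grip_force: 0.0
```

Call:
step_arm([
  [0.5,-4,-4,2,0,0,0],
  [0.5,-8,-8,2,0,0,0],
  [0.5,-11,-10,2,0,0,0],
  [0.5,-14,-12,2,0,0,0],
  [0.5,-14,-12,2,0,0,0],
])

```text
time: 10.3
tool_pos: [0.4212, -0.4029, 0.2723]
tool_rot: [-3.141, 0.002, 1.688]
contact_force: [0.2, -0.1, 0.8]
opening: 0.0459
grip_force: 0.0
```

Run:
```python
from h import *
t=cv2.resize(read_camera("top")[140:270,170:410,::-1],None,fx=3.2,fy=3.2,interpolation=cv2.INTER_CUBIC)
s=cv2.resize(read_camera("side")[140:200,215:345,::-1],None,fx=2.8,fy=2.8,interpolation=cv2.INTER_CUBIC)
c=np.zeros((t.shape[0]+s.shape[0],t.shape[1],3),np.uint8);c[:t.shape[0]]=t;c[t.shape[0]:,:s.shape[1]]=s
cv2.imwrite("pics/e.png",c);print(c.shape,t.shape[0])
```

```text
(584, 768, 3) 416
```

View pics/e.png

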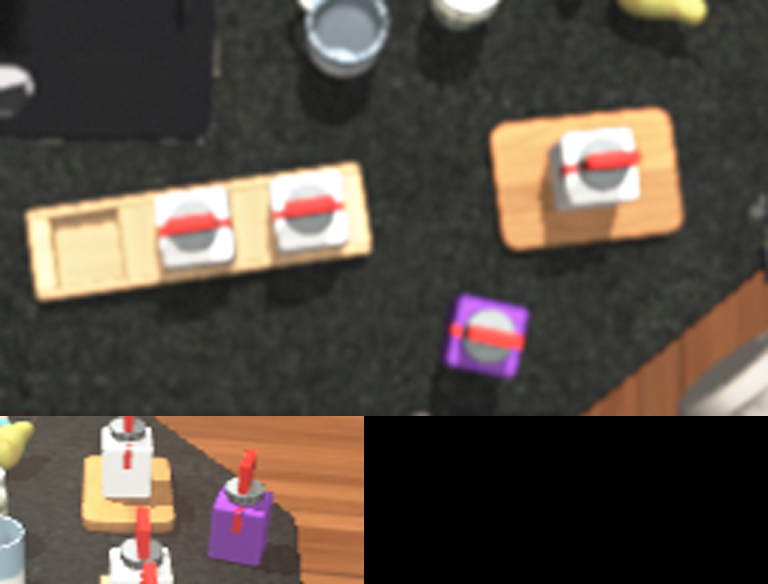

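The final picture shows the jar upright on the board at (600,168), with its bar in line with the red marks. The tight jars at (193,225) and (308,207) and the mug at (345,30) are where they were.

```bash
python3 -c "
from cell import *
print(hand_in())"
```

```text
the job is handed in; nothing more can be done
None
```

I screwed the loose lid (the left jar in the top view) tight in the rack, stood that jar upright near the centre of the board without touching the other jars or the mug, and handed the job in; no verdict came back.

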